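Load the seasoning caddy and pin it home

TASK

Load the pulled-out steel caddy tray: first stand the two tall canisters in its two back bays, one in each, and only then the short canister in the front bay, so that you never reach across it. Then pull the locking pin up, slide the tray fully home and push the pin all the way down again to lock it. Set the canisters down without dropping them, keep them upright and leave the vegetables and the white tub where they are.

Things in the scene. Friction and masses are not known exactly. Their poses are not given: they have to be found in the camera images.
- tall_a_center (a point): one of the two identical tall canisters: plain stainless-steel lidded canister, upright, round, 56 mm diameter, 150 mm high, about 0.2 to 0.4 kg. Point at its centre, half-way up (75 mm above its foot); z along its axis. It starts standing on the table to the left of the caddy.
- tall_b_center (a point): the other tall canister, identical to the first; point at its centre, 75 mm above its foot.
- short_center (a point): the short canister: plain stainless-steel lidded canister, upright, round, 60 mm diameter, 80 mm high, about 0.15 to 0.3 kg. Point at its centre, half-way up (40 mm above its foot). It starts among the tall ones.
- bay_left (a point): back left bay of the steel tray (back = away from the robot); point at the centre of the bay's floor, on the floor's upper side (14 mm above the table). Its x axis points along the tray to the back (the direction in which the tray slides home), y to the left, z up. The bay is 93 mm (x) by 106 mm (y) inside; outer tray walls rise 18 mm above the floor, the low partitions to the front bay and between the back bays 12 mm. Moves with the tray.
- bay_right (a point): back right bay, same as the left one; point at the centre of its floor, axes as bay_left.
- bay_front (a point): front bay of the tray (towards the robot), one bay over the tray's whole width, 89 mm (x) by 216 mm (y) inside; point at the centre of its floor, axes as bay_left. Its centre is 94 mm in front of the back bays' centre line.
- handle (a point): handle on the tray's front: a horizontal bar 12 mm thick and 90 mm long along the tray's y, its centre line 60 mm above the table, 24 mm in front of the tray's front wall. Point at the middle of the bar, axes as bay_left. It can be pushed from the robot's side (in its +x) or pinched from above.
- tray (a joint): slide of the tray, m: 0 = fully home (against its stop), 0.075 = pulled out towards the robot, where it starts, locked by the pin. It slides along the bays' +x to go home, stays where it is left, and needs about 3 N once the pin is out.
- pin (a joint): quick-release locking pin, m: 0 = pushed fully down (where it starts), 0.03 = pulled up to its stop. It slides vertically in a bracket fixed beside the tray on its right, cannot come off, needs about 6 N either way and stays where it is left. Its 10 mm shaft goes through a hole in the tray's side flange, one hole for pulled out and one for home; it must be at least 0.018 up for the tray to slide, and goes down again only when the tray is fully home.
- pin_knob (a point): centre of the pin's black round knob, 28 mm diameter and 24 mm high (12 mm above and below this point), 82 mm above the table when the pin is down; the steel bracket's top is 50 mm above the table. Axes as bay_left. Moves up and down with the pin, not with the tray. The pin axis is 165 mm right of the tray's centre line.
- shallot_center (a point): small purple shallot, 32 mm diameter and 30 mm high, lying among the canisters: leave it alone. Point at its centre.
- onion_center (a point): pale onion, 76 mm diameter, 64 mm high: leave it alone. Point at its centre.
- pepper_center (a point): red bell pepper, 80 mm diameter, 82 mm high: leave it alone. Point at its centre.
- carrot_center (a point): piece of carrot lying flat, 110 x 24 x 22 mm: leave it alone. Point at its centre.
- tub_center (a point): open white plastic tub of shallots, 130 x 160 x 55 mm: leave it alone. Point at its centre.
- tall_a: the same tall canister as tall_a_center; origin at the centre of its underside.
- tall_b: the same tall canister as tall_b_center; origin at the centre of its underside.
- short: the same short canister as short_center; origin at the centre of its underside.
Mind the look-alikes: they are no part of the job. What is shaped like the tall_a but orange is not meant.

How it is judged (in metres and radians):
On the way, in this order (a step that is already met when the one before it is completed fails the run):
1. both tall canisters stand released in the two back bays, the short one not yet in the tray, which is still pinned out ((horizontal distance between tall_a_center and bay_left below 0.032 m or horizontal distance between tall_a_center and bay_right below 0.032 m) and z of tall_a_center in the frame of bay_left between 0.069 and 0.081 m and angle between each of tall_a_center, tall_b_center's own z axis and vertical below 0.06 rad and (horizontal distance between tall_b_center and bay_left below 0.032 m or horizontal distance between tall_b_center and bay_right below 0.032 m) and z of tall_b_center in the frame of bay_left between 0.069 and 0.081 m and contact force between the fingers and tall_a below 0.3 N and linear speed of each of tall_a, tall_b below 0.05 m/s and contact force between the fingers and tall_b below 0.3 N and not (x of short_center in the frame of bay_front between -0.05 and 0.14 m and y of short_center in the frame of bay_front between -0.11 and 0.11 m and z of short_center in the frame of bay_front below 0.06 m) and value of joint tray above 0.06 m and value of joint pin below 0.004 m), for 0.2 s.
2. the short canister stands released in the front bay, the tall ones still in theirs, the tray still pinned out ((horizontal distance between tall_a_center and bay_left below 0.032 m or horizontal distance between tall_a_center and bay_right below 0.032 m) and z of tall_a_center in the frame of bay_left between 0.069 and 0.081 m and angle between each of tall_a_center, tall_b_center, short_center's own z axis and vertical below 0.06 rad and (horizontal distance between tall_b_center and bay_left below 0.032 m or horizontal distance between tall_b_center and bay_right below 0.032 m) and z of tall_b_center in the frame of bay_left between 0.069 and 0.081 m and x of short_center in the frame of bay_front between -0.02 and 0.02 m and y of short_center in the frame of bay_front between -0.08 and 0.08 m and z of short_center in the frame of bay_front between 0.034 and 0.046 m and contact force between the fingers and short below 0.3 N and linear speed of short below 0.05 m/s and value of joint tray above 0.06 m and value of joint pin below 0.004 m), for 0.2 s.
3. the tray is fully home, still loaded ((horizontal distance between tall_a_center and bay_left below 0.032 m or horizontal distance between tall_a_center and bay_right below 0.032 m) and z of tall_a_center in the frame of bay_left between 0.069 and 0.081 m and angle between each of tall_a_center, tall_b_center, short_center's own z axis and vertical below 0.06 rad and (horizontal distance between tall_b_center and bay_left below 0.032 m or horizontal distance between tall_b_center and bay_right below 0.032 m) and z of tall_b_center in the frame of bay_left between 0.069 and 0.081 m and x of short_center in the frame of bay_front between -0.02 and 0.02 m and y of short_center in the frame of bay_front between -0.08 and 0.08 m and z of short_center in the frame of bay_front between 0.034 and 0.046 m and value of joint tray below 0.004 m), for 0.1 s.
4. the pin is fully down (value of joint each of tray, pin below 0.004 m), for 0.2 s.
At the end, for the whole second after the job is handed in: Each tall canister stands upright (within 0.06 rad) on the floor of a back bay (axis within 32 mm of the bay's centre), the short one on the floor of the front bay (within 20 mm front to back, 80 mm sideways), all at rest; the tray is within 4 mm of home and the pin within 4 mm of fully down (all of step 4 and (horizontal distance between tall_a_center and bay_left below 0.032 m or horizontal distance between tall_a_center and bay_right below 0.032 m) and z of tall_a_center in the frame of bay_left between 0.069 and 0.081 m and angle between each of tall_a_center, tall_b_center, short_center's own z axis and vertical below 0.06 rad and (horizontal distance between tall_b_center and bay_left below 0.032 m or horizontal distance between tall_b_center and bay_right below 0.032 m) and z of tall_b_center in the frame of bay_left between 0.069 and 0.081 m and x of short_center in the frame of bay_front between -0.02 and 0.02 m and y of short_center in the frame of bay_front between -0.08 and 0.08 m and z of short_center in the frame of bay_front between 0.034 and 0.046 m and linear speed of each of tall_a, tall_b, short below 0.03 m/s); the robot touches nothing.
It fails at once if a canister is tipped over (angle between any of tall_a_center, tall_b_center, short_center's own z axis and vertical above 0.7 rad).
It fails at once if a canister is dropped (falls free faster than 0.6 m/s, some 18 mm) ((linear speed of tall_a above 0.6 m/s and contact force between the fingers and tall_a below 0.05 N) or (linear speed of tall_b above 0.6 m/s and contact force between the fingers and tall_b below 0.05 N) or (linear speed of short above 0.6 m/s and contact force between the fingers and short below 0.05 N)).
It fails at once if a vegetable or the tub is moved by more than 40 mm (distance of any of shallot_center, onion_center, pepper_center, carrot_center, tub_center from where it was at the start of the episode above 0.04 m).
It also fails if it takes over 72 s, if anything falls off the work surface, if the arm or the gripper's body presses on something with over 40 N, if the wrist force passes 120 N, or if a joint passes its speed limit or range.

ROBOT

A 7-joint arm with a two-finger parallel gripper is mounted at the origin on the work surface. World frame = base frame: x ahead of the robot, y to its left, z up, the work surface at z = 0. Lengths are in mm, angles in rad, forces in N, time in s.
With the tool pointing down it reaches from about 400 to 850 mm from the base axis. Payload 6.9 kg.
Tool frame: the origin (TCP) lies at the very end of the fingers, on their centre line; the grasp point (between the pads) lies 19 mm behind it; x points along the fingers, y is the direction in which the jaws open and shut, and the axes are right-handed (so a half turn about x gives the same grasp; the last joint's range is limited). The gripper opens to 85 mm and grips with 20 to 120 N. Pads are 22 mm wide; open, the fingers measure 114 mm over their backs; the gripper's body (76 mm by 85 mm) begins 54 mm behind the grasp point. The pads swing forward as they close: fully open they stand 13 mm farther back than shut.
Start: joints at [-1.185, 0.507, -0.238, 1.5, 0.126, 1.149, -0.155], TCP at [172.621, 600.677, 231.275] pointing down, gripper open.
Joint ranges: [-3.08, 3.08], [-0.24, 2.05], [-1.43, 1.35], [0, 2.5], [-1.52, 4.66], [0.17, 1.96], [-2.89, 2.89]. Speed limits (rad/s): [2.39, 2.39, 3.14, 3.14, 3.14, 3.14, 3.14].

INTERFACE

Orientations are given as a rotation vector (axis times angle).
In Python, from rig import status, eyes, ticket, models gives the robot as it stands.
- The arm moves only by the tool play_rows, never from a script. Its argument "commands" is text: rows parted by semicolons, each of 7 numbers parted by spaces: the gripper's target within -1 to 1 (shut at 1, half-way at 0, fully open at -1), then the shift along the tool's x, y, z in m, then the turn, a rotation vector about the tool's x, y, z in degrees. A call has 1 to 10 rows; each row is the pose to reach, as a shift and turn from the pose commanded when the call began, along the tool's axes at that moment; what a row does not reach only later rows make up. A row lasts 1/12 s, in which the tool goes at most 41.7 mm and 7.16 degrees, less where a joint would pass 70% of its speed; a pose out of reach is approached as far as the arm can. A call with a gripper value outside its range is refused whole. The fingers move at their own pace and stop on an object; the grip force is fixed at half the most. Time passes only in rows, so rows that repeat a pose let the fingers close. It gives the time, the measured TCP pose, the force and the opening at its end, in the units of the state.
- status.observe(): the state, without advancing time (a new reading comes with each control period).
- eyes.get_image(name): name is "scene" or "top" or "wrist"; returns a dict with "image" (420x560x3 uint8, blue, green, red), "camera_matrix" (3x3 intrinsics, pixels), "dist" ([k1, k2, p1, p2, k3] as OpenCV has them; the pictures are not rectified), "pose" (4x4, takes a point from camera to world coordinates); the wrist camera has in their place "hand_eye" (4x4, takes a point from camera to tool coordinates, whose origin is the TCP and whose axes are the tool frame's). Camera axes: x right, y up, looking along -z (the intrinsics and any distortion apply to the point x, -y, -z); pixel columns grow to the right and rows downward; lengths in mm; the calibration is good to about 2 mm. A picture is of the moment at which its call begins: read the wrist's pose just before it. There is no depth.
- ticket.finish_job(): hands the job in, once; it reports no verdict.
Trained networks look in a picture, given as the dict that the camera call returned (one of the last four; its "shot" number tells which), for a name from the list of things; names that differ only in an ending like _2 or _b are one class to them, and where a whole thing is asked for, a point or a joint stands for the part that bears it (a point fixed in the world has none). Each returns a list of dicts, best first, with "confidence" (0 to 1); they miss things now and then, are a little off and sometimes report something else, mostly with a low value. They report only what shows in the picture. A call takes as long as a camera call. They do not tell look-alikes from the thing itself.
- models.boxes_of(label, picture): "point" ([column, row] as shares, 0 to 1, of the picture: columns of its width, rows of its height, amid what is visible of it).
- models.outline_of(label, picture): "region" (420x560 bool, what is visible of it) and "point" ([column, row] as shares, 0 to 1, of the picture: columns of its width, rows of its height, amid what is visible of it).
The state is a dict: "t": time; "q": joint angles; "qd": joint speeds; "effort": joint torques, N m; "ee_pos": TCP position; "eef_rot": TCP orientation; "force": force on the tool from outside, world axes, zero at the start; "ft_torque": the same for the moment, N m; "width": finger opening in mm.
Only numpy, scipy, OpenCV 4.12 (cv2) and the standard library are available. Lean on these libraries where they do the work, as an engineer would, in place of code of your own. Each camera call takes 0.05 s, during which the arm holds its last target. There are 200 camera calls.

## Working session

There is one attempt and no reset: what is moved stays moved. The work goes in short steps, Python scripts to look and compute and a tool call to move; the robot and the scene stay as the last step left them, time stands still between calls to the robot, and variables do not carry over. Pictures are saved under pics/ and viewed, about 8 in all and at most 12, crops included, and the job is handed in when it is done.

Besides the shell and the picture viewer there is one more tool, called after "Request:" as name(argument=value, ...), one argument or row to a line, values as JSON. play_rows: Moves the arm, as the interface text tells. Its arguments: {"type":"object","properties":{"commands":{"type":"string"}},"required":["commands"]}

```bash
mkdir -p pics; ls; cat > h.py <<'E'
import numpy as np, cv2
from scipy.spatial.transform import Rotation as R
from rig import status, eyes, ticket, models
def ray(im, uv, T=None):
    T = im["pose"] if T is None else T
    p = cv2.undistortPoints(np.array([[uv]],float), np.array(im["camera_matrix"]), np.array(im["dist"],float))[0,0]
    T=np.array(T); d = T[:3,:3]@np.array([p[0],-p[1],-1.]); return T[:3,3], d
def at_z(im, uv, z, T=None):
    o,d = ray(im,uv,T); return o+d*(z-o[2])/d[2]
def proj(im, P, T=None):
    T=np.array(im["pose"] if T is None else T); c=(np.linalg.inv(T)@np.append(P,1))[:3]
    return cv2.projectPoints(np.array([[c[0],-c[1],-c[2]]]),np.zeros(3),np.zeros(3),np.array(im["camera_matrix"]),np.array(im["dist"],float))[0][0,0]
def wristT(im,s):
    W=np.eye(4); W[:3,:3]=R.from_rotvec(s["eef_rot"]).as_matrix(); W[:3,3]=s["ee_pos"]; return W@np.array(im["hand_eye"])
E
python3 - <<'E'
from h import *
s=status.observe(); print(s); print(R.from_rotvec(s["eef_rot"]).as_matrix().round(3))
for n in ("scene","top"):
    im=eyes.get_image(n); cv2.imwrite(f"pics/{n}0.png",cv2.resize(im["image"],(800,600)))
    print(n,np.array(im["pose"]).round(2).tolist())
    for l in ("tall_a","short","pin_knob","handle","bay_left","bay_right","bay_front","shallot_center","onion_center","pepper_center","carrot_center","tub_center"):
        b=models.boxes_of(l,im)
        print(l,[(round(d["confidence"],2),[round(d["point"][0]*560),round(d["point"][1]*420)]) for d in b[:4]])
E
```

```text
pics
{'t': 0.0, 'q': array([-1.18549765,  0.50833806, -0.23752904,  1.50114296,  0.125682  ,
        1.1489009 , -0.15480772]), 'qd': array([ 2.08688116e-04, -2.86603338e-04, -1.52987068e-04,  1.38604139e-03,
       -5.34300694e-05, -2.10511782e-03, -9.99801516e-04]), 'effort': array([ 1.77709051e-03, -6.20603800e+01, -2.18558438e+00, -2.49653953e+01,
        1.27699421e-02,  1.20547161e-02, -2.97630754e-05]), 'ee_pos': array([172.52802018, 600.18510138, 230.42618776]), 'eef_rot': array([ 0.21821852,  1.55985069, -0.22103212]), 'force': array([-1.05370204, -0.22279523, -0.76428158]), 'ft_torque': array([-0.00997018, -0.02090439, -0.03060064]), 'width': 85.31308879341154}
[[-0.     0.276  0.961]
 [-0.002  0.961 -0.276]
 [-1.    -0.002  0.   ]]
scene [[0.08, -0.53, 0.84, 1541.02], [1.0, 0.04, -0.07, 30.14], [0.01, 0.85, 0.53, 712.53], [0.0, 0.0, 0.0, 1.0]]
tall_a [(0.97, [383, 177]), (0.96, [342, 168]), (0.91, [359, 180]), (0.58, [366, 215])]
short [(0.81, [319, 208])]
pin_knob [(0.69, [114, 230])]
handle [(0.72, [173, 237])]
bay_left [(0.64, [173, 237])]
bay_right [(0.71, [171, 234])]
bay_front [(0.24, [358, 179])]
shallot_center [(0.67, [357, 178]), (0.52, [351, 219])]
onion_center [(0.64, [322, 265])]
pepper_center [(0.95, [382, 261])]
carrot_center []
tub_center [(0.85, [423, 211])]
top [[-0.0, 0.99, -0.13, 380.75], [-1.0, -0.0, -0.0, 96.97], [-0.0, 0.13, 0.99, 1264.77], [0.0, 0.0, 0.0, 1.0]]
tall_a [(0.97, [173, 296]), (0.96, [163, 256]), (0.71, [124, 273]), (0.63, [174, 186])]
short [(0.84, [218, 229]), (0.35, [190, 218])]
pin_knob []
handle [(0.69, [377, 204]), (0.16, [166, 256])]
bay_left [(0.62, [375, 201])]
bay_right [(0.88, [377, 203])]
bay_front [(0.62, [379, 203])]
shallot_center [(0.59, [188, 220])]
onion_center [(0.96, [239, 137])]
pepper_center [(0.88, [182, 139])]
carrot_center [(0.81, [451, 259]), (0.73, [164, 257]), (0.71, [376, 204])]
tub_center [(0.67, [105, 221])]
```

View pics/scene0.png

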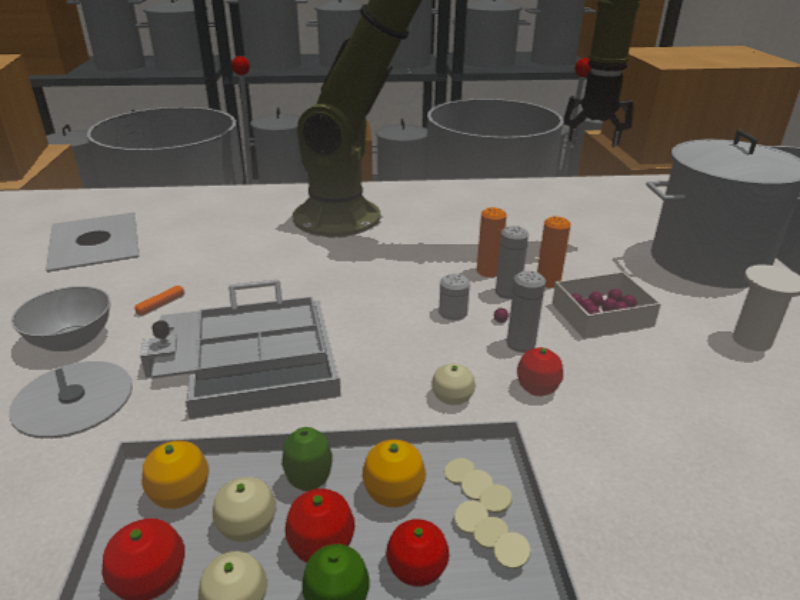

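View pics/top0.png

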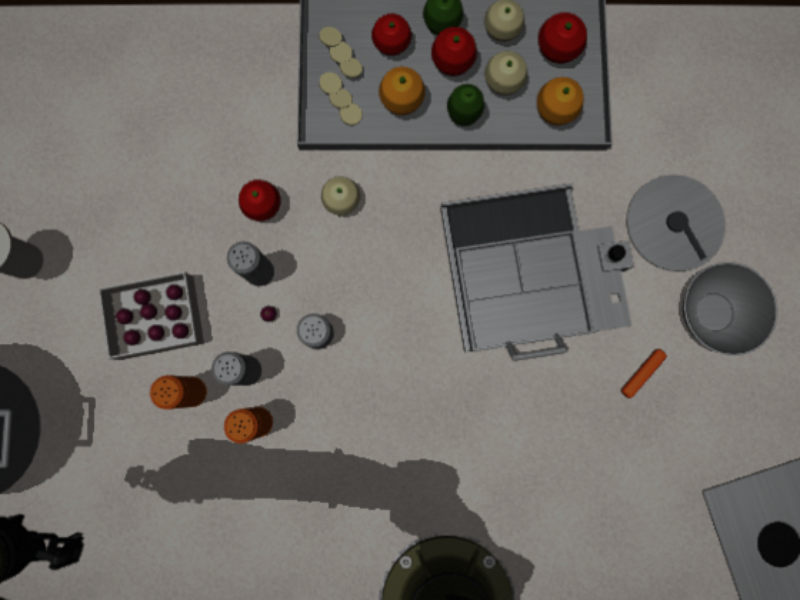

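The top view (800×600) shows the steel tall lids at (243,257) and (229,368), the short lid at (314,330) and the orange decoys at (167,391) and (240,425). The knob is at (617,253). In the tray, the partition joint is near (523,289) and the handle bar runs about (510,352)–(566,345).

```bash
python3 - <<'E'
from h import *
im=eyes.get_image("top"); k=0.7
P=lambda u,v,z: at_z(im,(u*k,v*k),z)[:2].round(0)
print("K",np.array(im["camera_matrix"]).round(1).tolist(), im["dist"])
for n,u,v,z in [("tallA",243,257,150),("tallB",229,368,150),("orange1",167,391,150),("orange2",240,425,150),("short",314,330,80),("knob",617,253,94),("Tjoint",523,289,26),("crossL",459,300,26),("crossR",587,278,26),("backmid",516,243,26),
 ("frontL",466,350,32),("frontR",590,333,32),("backL",456,249,32),("backR",576,233,32),("hL",510,352,66),("hR",566,345,66),("shallot",268,313,20),("onion",340,195,40),("pepper",259,200,60),("tubBR",203,340,55),("tubTR",188,275,55),("frameBL",442,206,40),("frameBR",572,188,40)]: print(n,P(u,v,z))
sc=eyes.get_image("scene")
Q=lambda u,v,z: at_z(sc,(u*k,v*k),z)[:2].round(0)
for n,u,v,z in [("tallA",529,279,150),("tallB",513,233,150),("short",455,281,80),("knob",161,329,82),("Tj",260,333,26),("hmid",256,285,60)]: print(n,Q(u,v,z))
c=im["image"][110:270,90:260]; c2=im["image"][120:270,300:450]
cv2.imwrite("pics/crop1.png",np.hstack([cv2.resize(c2,(600,600),interpolation=3)]))
E
```

```text
K [[473.2, 0.0, 274.3], [0.0, 473.2, 207.8], [0.0, 0.0, 1.0]] [-0.02371887  0.          0.          0.          0.        ]
tallA [599. 348.]
tallB [414. 365.]
orange1 [376. 466.]
orange2 [321. 345.]
short [482. 235.]
knob [ 617. -300.]
Tjoint [ 563. -145.]
crossL [542. -26.]
crossR [ 584. -265.]
backmid [ 650. -134.]
frontL [450. -37.]
frontR [ 481. -265.]
backL [637. -21.]
backR [ 668. -246.]
hL [ 444. -111.]
hR [ 457. -211.]
shallot [519. 327.]
onion [738. 195.]
pepper [723. 342.]
tubBR [466. 437.]
tubTR [584. 468.]
frameBL [717.   4.]
frameBR [ 752. -240.]
tallA [610. 347.]
tallB [429. 363.]
short [492. 238.]
knob [ 620. -299.]
Tj [ 565. -141.]
hmid [ 446. -157.]
```

View pics/crop1.png

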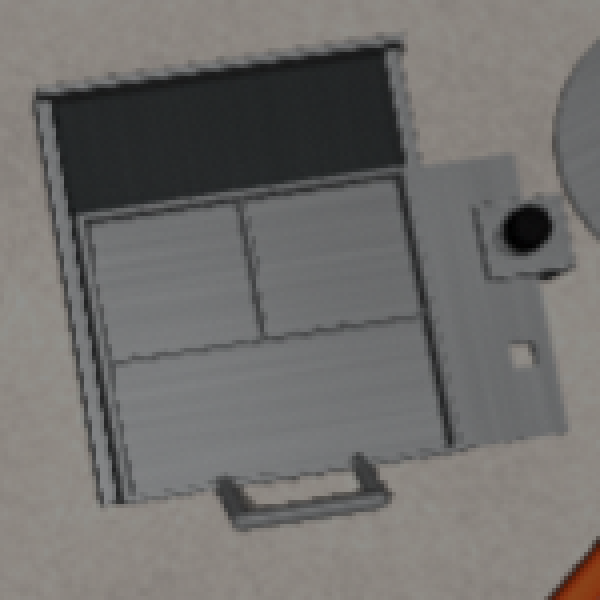

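The crop confirms the tray is yawed by about +8°, with the partition joint at crop (263,338), the knob at (528,228) and the handle bar running (240,520)–(388,495).

```bash
cat >> h.py <<'E'
def plan(p, phi):
    """shift (m, tool axes) and turn (deg) from measured pose to TCP p with jaws at heading phi deg, pointing down"""
    s=status.observe(); M=R.from_rotvec(s["eef_rot"]).as_matrix(); a=np.radians(phi)
    y=np.array([np.cos(a),np.sin(a),0]); x=np.array([0,0,-1.]); G=np.c_[x,y,np.cross(x,y)]
    d=M.T@(np.array(p)-s["ee_pos"])/1000; r=R.from_matrix(M.T@G).as_rotvec(degrees=True)
    print("t",round(s["t"],2),"pos",s["ee_pos"].round(1),"phi",np.degrees(np.arctan2(M[1,1],M[0,1])).round(1),"-> shift",d.round(4),"turn",r.round(1),"n>=",np.ceil(max(np.linalg.norm(d)/.0417,np.linalg.norm(r)/7.16)))
def tray(T=None):
    pass
E
python3 - <<'E'
from h import *
im=eyes.get_image("top")
C=lambda u,v,z: at_z(im,(300+(u+.5)/4-.5,120+(v+.5)/4-.5),z)[:2]
T=C(263,338,26);a=C(115,360,26);b=C(422,316,26);k=C(528,228,94)
d=a-b; yaw=np.arctan2(-d[0],d[1]); h1=C(240,518,62);h2=C(388,493,62); hd=h1-h2; fb=C(400,43,40)-C(40,94,40)
print("yaw",np.degrees(yaw),"handle yaw",np.degrees(np.arctan2(-hd[0],hd[1])),"frame",np.degrees(np.arctan2(fb[0],-fb[1])))
ex=np.array([np.cos(yaw),np.sin(yaw)]);ey=np.array([-ex[1],ex[0]])
print("T",T,"knob",k,"rel",(k-T)@ex,(k-T)@ey,"handle",(h1+h2)/2,"rel",((h1+h2)/2-T)@ex,((h1+h2)/2-T)@ey)
print("L",T+48*ex+55*ey,"R",T+48*ex-55*ey,"F",T-46*ex)
for n,t in (("mid back",C(240,200,26)),("backL",C(90,222,32)),("backR",C(402,178,32))): print(n,(t-T)@ex,(t-T)@ey)
plan((599,348,255),98)
E
```

```text
yaw 8.186789347018603 handle yaw 9.454388323176937 frame 8.325832842261699
T [ 558.01686712 -143.1785039 ] knob [ 618.42453055 -299.52659306] rel 37.5279742723335 -163.3568545673568 handle [ 445.42850824 -165.96228531] rel -114.68540792762074 -6.518930834856853
L [597.69566398 -81.90376947] R [ 613.35974294 -190.78276942] F [ 512.48564896 -149.72893692]
mid back 94.04614588869117 -0.4539236037397547
backL 92.37166721125003 101.94404557514444
backR 92.32983909587252 -108.7799036832082
t 1.45 pos [172.6 600.7 231.3] phi 74.0 -> shift [-0.0237 -0.1251  0.4796] turn [-24.  -0.   0.] n>= 12.0
```

Request:
play_rows(
  commands="-1 -0.024 -0.010 0.040 -2.5 0 0;-1 -0.024 -0.021 0.080 -5 0 0;-1 -0.024 -0.031 0.120 -7.5 0 0;-1 -0.024 -0.042 0.160 -10 0 0;-1 -0.024 -0.052 0.200 -12 0 0;-1 -0.024 -0.062 0.240 -14 0 0;-1 -0.024 -0.073 0.280 -17 0 0;-1 -0.024 -0.083 0.320 -20 0 0;-1 -0.024 -0.094 0.360 -22 0 0;-1 -0.024 -0.104 0.400 -24 0 0",
)

```text
t: 2.28
ee_pos: [527.9, 390.0, 255.5]
eef_rot: [-0.11, 1.568, 0.111]
force: [0.9, 1.0, -0.9]
width: 85.6
```

```bash
python3 - <<'E'
from h import *
plan((599,348,255),98)
s=status.observe(); im=eyes.get_image("wrist"); T=wristT(im,s); print(T.round(2).tolist())
cv2.imwrite("pics/w1.png",im["image"])
for d in models.outline_of("tall_a",im):
    r=np.array(d["region"]); v,u=np.nonzero(r); print(d["confidence"],np.array(d["point"])*[560,420],u.min(),u.max(),v.min(),v.max(), at_z(im,np.array(d["point"])*[560,420],150,T).round(0), im["image"][r].mean(0).round(0))
E
```

```text
t 2.28 pos [527.9 390.  255.5] phi 98.1 -> shift [ 0.0005 -0.0516  0.0645] turn [ 0.1  0.  -0. ] n>= 2.0
[[-0.14, -0.96, -0.26, 462.34], [0.99, -0.14, -0.04, 381.54], [0.0, -0.26, 0.97, 397.23], [0.0, 0.0, 0.0, 1.0]]
0.96 [403.2    34.986] 349 467 0 79 [393. 455. 150.] [26. 52. 94.]
0.94 [276.304  50.316] 236 314 6 102 [415. 371. 150.] [111. 109. 108.]
0.75 [234.976 265.986] 191 266 210 313 [578. 360. 150.] [80. 79. 79.]
0.73 [268.408   2.1  ] 251 285 0 7 [386. 362. 150.] [38. 45. 64.]
```

View pics/w1.png

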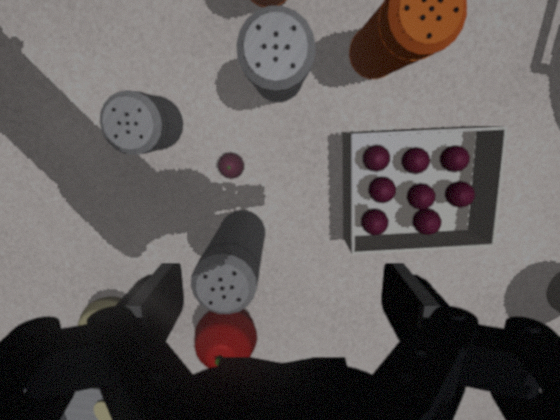

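The wrist view shows steel lid centres at A (223,286) and B (275,47), with the short lid at (128,122). The orange canister is at (430,15).

```bash
python3 - <<'E'
from h import *
s=status.observe(); im=eyes.get_image("wrist"); T=wristT(im,s)
for n,u,v,z in (("A",223,286,150),("B",275,47,150),("S",128,122,80),("sh",231,165,15)): print(n,at_z(im,(u,v),z,T).round(1))
plan((599,347,104),98)
E
```

```text
A [602.5 344.6 150. ]
B [419.9 364.7 150. ]
S [486.1 234.   80. ]
sh [523.2 323.5  15. ]
t 2.43 pos [530.2 387.5 254.4] phi 97.5 -> shift [ 0.1506 -0.0488  0.0628] turn [-0.5  0.   0.1] n>= 5.0
```

Request:
play_rows(
  commands="-1 0 -0.025 0.033 0 0 0;-1 0 -0.050 0.066 0 0 0;-1 0 -0.0505 0.066 0 0 0;-1 0.03 -0.0505 0.066 0 0 0;-1 0.06 -0.0505 0.066 0 0 0;-1 0.09 -0.0505 0.066 0 0 0;-1 0.12 -0.0505 0.066 0 0 0;-1 0.14 -0.0505 0.066 0 0 0;-1 0.15 -0.0505 0.066 0 0 0;-1 0.15 -0.0505 0.066 0 0 0",
)

```text
t: 3.27
ee_pos: [596.6, 350.8, 102.8]
eef_rot: [-0.111, 1.572, 0.109]
force: [-0.1, -0.6, 0.2]
width: 85.3
```

Request:
play_rows(
  commands="0 0 0 0 0 0 0;0.3 0 0 0 0 0 0;1 0 0 0 0 0 0;1 0 0 0 0 0 0;1 0 0 0 0 0 0;1 0 0 0 0 0 0;1 0 0 0 0 0 0;1 0 0 0 0 0 0",
)

```text
t: 3.93
ee_pos: [599.8, 351.3, 107.7]
eef_rot: [-0.107, 1.564, 0.11]
force: [-0.2, -0.3, 6.4]
width: 54.2
```

```bash
python3 - <<'E'
from h import *
print(status.observe()["width"]); plan((613,-191,250),98.2)
E
```

```text
54.199096816392256
t 3.93 pos [599.8 351.3 107.7] phi 97.9 -> shift [-0.1434 -0.5386 -0.0614] turn [-0.3  0.2 -0.1] n>= 14.0
```

Request:
play_rows(
  commands="1 -0.01 0 0 0 0 0;1 -0.03 0 0 0 0 0;1 -0.055 0 0 0 0 0;1 -0.08 0 0 0 0 0;1 -0.10 -0.01 0 0 0 0;1 -0.12 -0.03 0 0 0 0;1 -0.13 -0.055 -0.005 0 0 0;1 -0.13 -0.083 -0.009 0 0 0;1 -0.13 -0.113 -0.013 0 0 0;1 -0.13 -0.145 -0.017 0 0 0",
)

```text
t: 4.77
ee_pos: [601.2, 204.0, 236.1]
eef_rot: [-0.11, 1.568, 0.111]
force: [0.5, -0.2, -2.6]
width: 54.4
```

Request:
play_rows(
  commands="1 0 -0.034 -0.004 0 0 0;1 0 -0.068 -0.008 0 0 0;1 0 -0.102 -0.012 0 0 0;1 0 -0.136 -0.016 0 0 0;1 0 -0.170 -0.020 0 0 0;1 0 -0.204 -0.024 0 0 0;1 0 -0.238 -0.028 0 0 0;1 0 -0.270 -0.032 0 0 0;1 0 -0.300 -0.036 0 0 0;1 0 -0.325 -0.039 0 0 0",
)

```text
t: 5.6
ee_pos: [607.5, -125.6, 235.8]
eef_rot: [-0.108, 1.569, 0.107]
force: [-0.9, -0.2, -3.5]
width: 54.3
```

```bash
python3 - <<'E'
from h import *
print(status.observe()["width"],status.observe()["force"])
im=eyes.get_image("top"); cv2.imwrite("pics/t2.png",im["image"])
plan((613,-191,122),98.2)
E
```

```text
54.257573188550694 [-0.8600028  -0.1673341  -3.45873934]
t 5.65 pos [ 607.2 -132.5  235.6] phi 97.5 -> shift [ 0.1139 -0.0582 -0.0017] turn [-0.7 -0.1  0.3] n>= 4.0
```

View pics/t2.png

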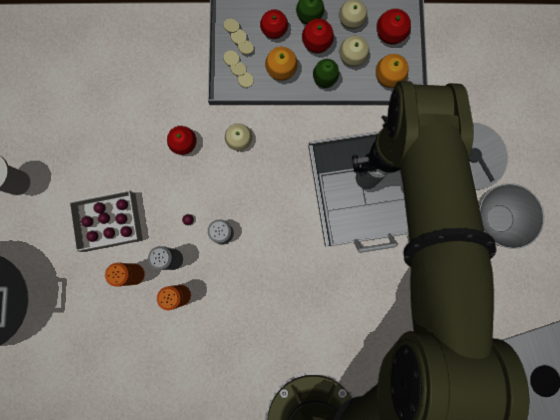

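The top view shows canister A held over the tray, with B, short, shallot and vegetables unmoved.

Request:
play_rows(
  commands="1 0 -0.030 -0.001 0 0 0;1 0 -0.055 -0.002 0 0 0;1 0 -0.058 -0.002 0 0 0;1 0.02 -0.058 -0.002 0 0 0;1 0.045 -0.058 -0.002 0 0 0;1 0.07 -0.058 -0.002 0 0 0;1 0.09 -0.058 -0.002 0 0 0;1 0.103 -0.058 -0.002 0 0 0;1 0.108 -0.058 -0.002 0 0 0;1 0.108 -0.058 -0.002 0 0 0",
)

```text
t: 6.48
ee_pos: [613.6, -179.8, 126.3]
eef_rot: [-0.109, 1.57, 0.11]
force: [0.3, -1.2, -3.2]
width: 54.6
```

Request:
play_rows(
  commands="1 0.002 0 0 0 0 0;1 0.004 0 0 0 0 0;1 0.005 0 0 0 0 0;1 0.006 0 0 0 0 0;1 0.006 0 0 0 0 0",
)

```text
t: 6.9
ee_pos: [614.7, -180.4, 121.8]
eef_rot: [-0.109, 1.567, 0.109]
force: [-0.0, 0.5, -2.0]
width: 54.6
```

```bash
python3 - <<'E'
from h import *
s=status.observe();print(s["width"],s["force"],s["ee_pos"])
plan((613,-191,122),98.2)
E
```

```text
54.6134861439618 [-0.04748411  0.54515649 -2.00065458] [ 614.67414077 -180.43896683  121.79230916]
t 6.9 pos [ 614.7 -180.4  121.8] phi 98.0 -> shift [-0.0002 -0.0102 -0.0031] turn [-0.2  0.   0. ] n>= 1.0
```

Request:
play_rows(
  commands="1 -0.004 -0.004 0 0 0 0;1 -0.004 -0.010 0 0 0 0;1 -0.004 -0.011 0 0 0 0;1 -0.001 -0.011 0 0 0 0;1 0 -0.011 0 0 0 0;1 0.001 -0.011 0 0 0 0;1 0.002 -0.011 0 0 0 0;1 0.002 -0.011 0 0 0 0",
)

```text
t: 7.57
ee_pos: [617.3, -192.0, 121.7]
eef_rot: [-0.11, 1.564, 0.107]
force: [-1.7, -1.5, 12.6]
width: 54.6
```

Request:
play_rows(
  commands="1 -0.001 0 0 0 0 0;1 -0.001 0 0 0 0 0;0 -0.001 0 0 0 0 0;-0.5 -0.001 0 0 0 0 0;-1 -0.001 0 0 0 0 0;-1 -0.001 0 0 0 0 0;-1 -0.001 0 0 0 0 0;-1 -0.001 0 0 0 0 0",
)

```text
t: 8.23
ee_pos: [615.8, -191.0, 120.0]
eef_rot: [-0.109, 1.569, 0.11]
force: [0.3, -0.1, 0.5]
width: 85.5
```

Request:
play_rows(
  commands="-1 -0.03 0 0 0 0 0;-1 -0.06 0 0 0 0 0;-1 -0.09 0 0 0 0 0;-1 -0.12 0 0 0 0 0;-1 -0.14 0.03 0 0 0 0;-1 -0.14 0.07 0 0 0 0;-1 -0.14 0.11 0 0 0 0;-1 -0.14 0.15 0 0 0 0;-1 -0.14 0.15 0 0 0 0;-1 -0.14 0.15 0 0 0 0",
)

```text
t: 9.07
ee_pos: [594.9, -39.1, 260.6]
eef_rot: [-0.113, 1.567, 0.115]
force: [0.0, -1.2, -0.1]
width: 85.5
```

```bash
python3 - <<'E'
from h import *
s=status.observe();im=eyes.get_image("wrist"); T=wristT(im,s)
cv2.imwrite("pics/w2.png",im["image"])
plan((418,365,255),82)
E
```

```text
t 9.12 pos [595.  -41.9 260.4] phi 98.1 -> shift [ 0.0052  0.4278 -0.118 ] turn [16.1  0.   0. ] n>= 11.0
```

View pics/w2.png

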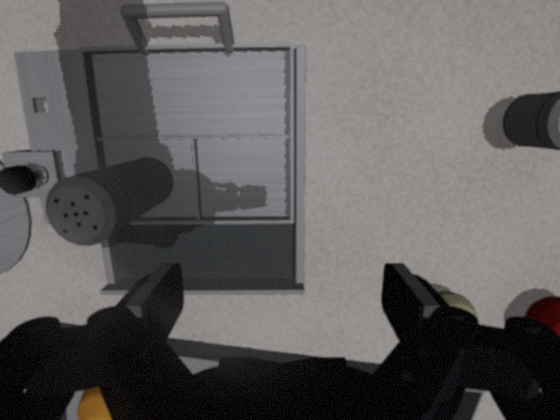

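Canister A stands upright in the right bay, with its lid at (83,208) and its foot near (145,175). The partition joint is at (196,137), the bar's middle at (178,10) and the knob near (18,180).

```bash
python3 - <<'E'
from h import *
s=status.observe();im=eyes.get_image("wrist"); T=wristT(im,s)
P=lambda u,v,z: at_z(im,(u,v),z,T)[:2]
t=P(196,137,26); y=np.radians(8.3); ex=np.array([np.cos(y),np.sin(y)]);ey=np.array([-ex[1],ex[0]])
print("lid",P(83,208,164),"T",t,"handle",P(178,10,62),"knob",P(18,179,86))
b=P(290,136,26)-P(100,136,26); print("cross L",(P(290,136,26)-t)@ey,(P(100,136,26)-t)@ey, "yaw",np.degrees(np.arctan2(-b[0],b[1])))
print("L",t+48*ex+55*ey,"R",t+48*ex-55*ey,"F",t-46*ex)
E
```

```text
lid [ 610.79383123 -189.16695214] T [ 557.99483031 -142.43797942] handle [ 442.38973124 -159.94138684] knob [ 617.0004612  -300.08077208]
cross L 103.79674924256256 -107.92118534858407 yaw 7.835669041677033
L [597.55247713 -81.08496338] R [ 613.43165925 -189.93280017] F [ 512.47664402 -149.07836467]
```

Request:
play_rows(
  commands="-1 0.004 0.039 -0.011 1.5 0 0;-1 0.004 0.078 -0.022 3 0 0;-1 0.004 0.117 -0.033 5 0 0;-1 0.004 0.156 -0.043 6 0 0;-1 0.004 0.195 -0.054 8 0 0;-1 0.004 0.234 -0.065 9 0 0;-1 0.004 0.273 -0.076 11 0 0;-1 0.004 0.312 -0.087 12 0 0;-1 0.004 0.350 -0.097 14 0 0;-1 0.004 0.385 -0.107 16 0 0",
)

```text
t: 10.0
ee_pos: [436.0, 324.3, 256.2]
eef_rot: [0.113, 1.567, -0.114]
force: [0.8, 0.1, -0.3]
width: 85.2
```

Request:
play_rows(
  commands="-1 0 0 0 0 0 0;-1 0 0 0 0 0 0;-1 0 0 0 0 0 0",
)

```text
t: 10.25
ee_pos: [437.0, 322.2, 255.9]
eef_rot: [0.11, 1.568, -0.113]
force: [1.1, -0.7, 0.1]
width: 85.2
```

```bash
python3 - <<'E'
from h import *
s=status.observe();im=eyes.get_image("wrist"); T=wristT(im,s)
cv2.imwrite("pics/w3.png",im["image"])
for l in ("tall_b","short"):
  for d in models.outline_of(l,im):
    r=np.array(d["region"]); v,u=np.nonzero(r); print(l,d["confidence"],np.array(d["point"])*[560,420],u.min(),u.max(),v.min(),v.max(), im["image"][r].mean(0).round(0))
for P in ((418,365,150),(602,346,150),(484,235,80)): print(proj(im,P,T))
plan((418,365,255),82); plan((418,365,104),82)
E
```

```text
tall_b 0.85 [447.216  99.708] 379 505 60 136 [23. 50. 96.]
tall_b 0.75 [290.528  45.99 ] 253 331 0 98 [ 44.  74. 122.]
tall_b 0.19 [  8.176 306.39 ] 0 33 255 340 [82. 80. 80.]
short 0.92 [212.52  236.208] 180 245 202 271 [64. 63. 64.]
[334.21163539 179.71212344]
[333.127817   382.79245924]
[203.27864272 249.70630437]
t 10.4 pos [437.2 321.7 256.1] phi 81.8 -> shift [ 0.0011  0.0401 -0.0252] turn [-0.2  0.   0.1] n>= 2.0
t 10.4 pos [437.2 321.7 256.1] phi 81.8 -> shift [ 0.1521  0.0403 -0.0252] turn [-0.2  0.   0.1] n>= 4.0
```

View pics/w3.png

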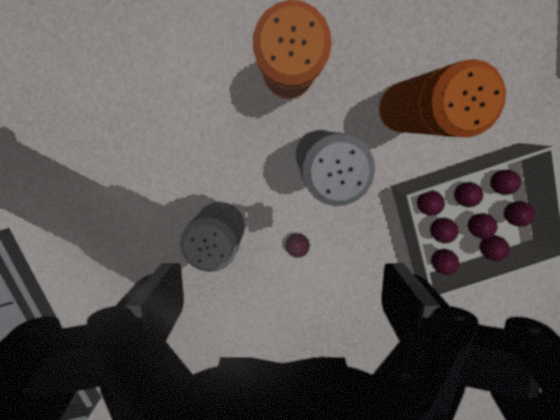

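B's steel lid is at (339,170), the short lid at (208,245), and the two orange ones sit above and to the right.

```bash
python3 - <<'E'
from h import *
s=status.observe();im=eyes.get_image("wrist"); T=wristT(im,s)
b=at_z(im,(339,170),150,T);print(b,at_z(im,(208,245),80,T), at_z(im,(291,42),150,T), at_z(im,(468,98),150,T),at_z(im,(394,190),55,T))
plan((b[0]-1,b[1]+1,104),82)
E
```

```text
[411.53285503 368.90446634 150.        ] [479.7486479  240.24890427  80.        ] [319.55082971 345.50951193 150.        ] [372.86619522 466.09739859 150.        ] [455.83763387 438.25950064  55.        ]
t 10.45 pos [437.  322.  256.2] phi 81.8 -> shift [ 0.1522  0.0437 -0.0331] turn [-0.2  0.   0. ] n>= 4.0
```

Request:
play_rows(
  commands="-1 0 0.030 -0.020 0 0 0;-1 0 0.042 -0.029 0 0 0;-1 0 0.042 -0.029 0 0 0;-1 0.03 0.042 -0.029 0 0 0;-1 0.06 0.042 -0.029 0 0 0;-1 0.09 0.042 -0.029 0 0 0;-1 0.12 0.042 -0.029 0 0 0;-1 0.14 0.042 -0.029 0 0 0;-1 0.152 0.042 -0.029 0 0 0;-1 0.152 0.042 -0.029 0 0 0",
)

```text
t: 11.28
ee_pos: [412.8, 366.7, 101.6]
eef_rot: [0.108, 1.571, -0.115]
force: [-0.1, -0.5, -0.5]
width: 85.8
```

Request:
play_rows(
  commands="0 0 0 0 0 0 0;0.3 0 0 0 0 0 0;1 0 0 0 0 0 0;1 0 0 0 0 0 0;1 0 0 0 0 0 0;1 0 0 0 0 0 0;1 0 0 0 0 0 0;1 0 0 0 0 0 0",
)

```text
t: 11.95
ee_pos: [413.8, 369.5, 105.9]
eef_rot: [0.111, 1.566, -0.109]
force: [0.2, -2.0, 6.9]
width: 54.6
```

```bash
python3 - <<'E'
from h import *
s=status.observe();print(s["width"],s["force"],s["ee_pos"])
plan((597,-83,235),98.2)
E
```

```text
54.59545910447919 [ 0.22302601 -2.02986807  6.94041747] [413.8097353  369.53343705 105.86943712]
t 11.95 pos [413.8 369.5 105.9] phi 81.9 -> shift [-0.1292 -0.4222  0.2451] turn [-16.3   0.1  -0.1] n>= 13.0
```

Request:
play_rows(
  commands="1 -0.01 0 0 0 0 0;1 -0.03 0 0 0 0 0;1 -0.055 0 0 0 0 0;1 -0.08 0 0 0 0 0;1 -0.105 -0.005 0.003 0 0 0;1 -0.122 -0.020 0.012 -1 0 0;1 -0.13 -0.044 0.025 -2 0 0;1 -0.13 -0.072 0.042 -3 0 0;1 -0.13 -0.102 0.059 -4 0 0;1 -0.13 -0.132 0.077 -6 0 0",
)

```text
t: 12.78
ee_pos: [470.6, 226.8, 235.4]
eef_rot: [0.027, 1.57, -0.026]
force: [0.7, 0.1, -3.7]
width: 54.7
```

```bash
python3 - <<'E'
from h import *
plan((597,-83,235),98.2)
E
```

```text
t 12.78 pos [470.6 226.8 235.4] phi 88.1 -> shift [ 3.000e-04 -3.054e-01  1.367e-01] turn [-10.1   0.   -0. ] n>= 9.0
```

Request:
play_rows(
  commands="1 0 -0.033 0.015 -1 0 0;1 0 -0.066 0.030 -2 0 0;1 0 -0.099 0.044 -3 0 0;1 0 -0.132 0.059 -4 0 0;1 0 -0.165 0.074 -5.5 0 0;1 0 -0.198 0.089 -7 0 0;1 0 -0.231 0.103 -8 0 0;1 0 -0.264 0.118 -9 0 0;1 0 -0.288 0.129 -10 0 0;1 0 -0.298 0.134 -10 0 0",
)

```text
t: 13.62
ee_pos: [594.6, -80.3, 234.6]
eef_rot: [-0.108, 1.568, 0.104]
force: [0.4, -0.0, -3.6]
width: 54.3
```

Request:
play_rows(
  commands="1 0 0 0 0 0 0;1 0 0 0 0 0 0;1 0.02 0 0 0 0 0;1 0.04 0 0 0 0 0;1 0.04 0 0 0 0 0;1 0.04 0 0 0 0 0",
)

```text
t: 14.12
ee_pos: [593.1, -72.6, 194.1]
eef_rot: [-0.11, 1.57, 0.112]
force: [0.5, 0.3, -3.0]
width: 54.3
```

```bash
python3 - <<'E'
from h import *
plan((597,-83,122),98.2)
E
```

```text
t 14.12 pos [593.1 -72.6 194.1] phi 98.1 -> shift [ 0.0721 -0.0109  0.0025] turn [-0.1 -0.1 -0.1] n>= 2.0
```

Request:
play_rows(
  commands="1 0.01 -0.006 0.001 0 0 0;1 0.03 -0.010 0.002 0 0 0;1 0.05 -0.010 0.002 0 0 0;1 0.064 -0.010 0.002 0 0 0;1 0.068 -0.010 0.002 0 0 0;1 0.070 -0.010 0.002 0 0 0;1 0.071 -0.010 0.002 0 0 0;1 0.072 -0.010 0.002 0 0 0;1 0.072 -0.010 0.002 0 0 0",
)

```text
t: 14.87
ee_pos: [598.1, -84.3, 123.3]
eef_rot: [-0.11, 1.566, 0.109]
force: [0.5, -0.6, -3.0]
width: 54.6
```

Request:
play_rows(
  commands="1 0.001 0 0 0 0 0;1 0.002 0 0 0 0 0;1 0.002 0 0 0 0 0",
)

```text
t: 15.12
ee_pos: [597.5, -84.3, 120.5]
eef_rot: [-0.109, 1.568, 0.109]
force: [-0.7, 0.8, -3.0]
width: 54.5
```

Request:
play_rows(
  commands="1 0.001 0 0 0 0 0;1 0.001 0 0 0 0 0;1 0.002 0 0 0 0 0;1 0.002 0 0 0 0 0",
)

```text
t: 15.45
ee_pos: [598.4, -84.2, 119.9]
eef_rot: [-0.11, 1.565, 0.109]
force: [-1.5, 0.3, 9.4]
width: 54.7
```

Contact. Release and look.

Request:
play_rows(
  commands="1 -0.001 0 0 0 0 0;1 -0.001 0 0 0 0 0;0 -0.001 0 0 0 0 0;-0.5 -0.001 0 0 0 0 0;-1 -0.001 0 0 0 0 0;-1 -0.001 0 0 0 0 0;-1 -0.001 0 0 0 0 0;-1 -0.001 0 0 0 0 0",
)

```text
t: 16.12
ee_pos: [597.4, -84.3, 119.1]
eef_rot: [-0.109, 1.568, 0.109]
force: [0.5, -0.2, 0.3]
width: 85.4
```

Request:
play_rows(
  commands="-1 -0.03 0 0 0 0 0;-1 -0.06 0 0 0 0 0;-1 -0.09 0 0 0 0 0;-1 -0.12 0 0 0 0 0;-1 -0.14 0.03 0 0 0 0;-1 -0.14 0.07 0 0 0 0;-1 -0.14 0.11 0 0 0 0;-1 -0.14 0.15 0 0 0 0;-1 -0.14 0.15 0 0 0 0;-1 -0.14 0.15 0 0 0 0",
)

```text
t: 16.95
ee_pos: [576.0, 67.8, 259.5]
eef_rot: [-0.113, 1.568, 0.115]
force: [-0.0, -0.8, -0.2]
width: 85.4
```

```bash
python3 - <<'E'
from h import *
im=eyes.get_image("scene")
cv2.imwrite("pics/s4.png",im["image"])
plan((482,236,200),98)
E
```

```text
t 17.0 pos [576.5  65.  259.3] phi 98.1 -> shift [ 0.0592  0.1826 -0.0694] turn [ 0.1 -0.   0. ] n>= 5.0
```

View pics/s4.png

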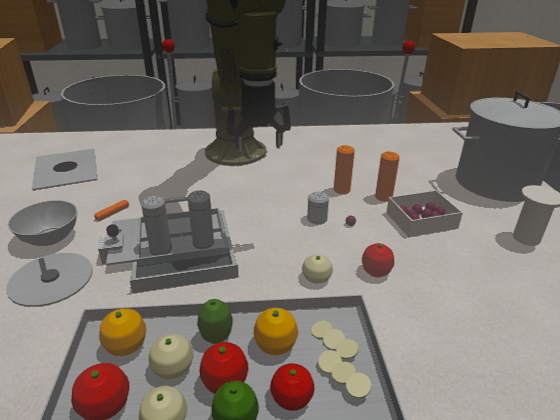

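Both tall canisters stand upright in the back bays, with lids at (154,202) and (200,197), and the pin is still down. Short is next.

Request:
play_rows(
  commands="-1 0.02 0.035 -0.013 0 0 0;-1 0.04 0.07 -0.026 0 0 0;-1 0.06 0.105 -0.039 0 0 0;-1 0.08 0.14 -0.052 0 0 0;-1 0.10 0.17 -0.063 0 0 0;-1 0.11 0.1835 -0.068 0 0 0;-1 0.12 0.1835 -0.068 0 0 0;-1 0.12 0.1835 -0.068 0 0 0;-1 0.12 0.1835 -0.068 0 0 0",
)

```text
t: 17.75
ee_pos: [485.0, 234.3, 138.9]
eef_rot: [-0.108, 1.569, 0.106]
force: [0.7, -0.3, -0.5]
width: 85.4
```

```bash
python3 - <<'E'
from h import *
s=status.observe();im=eyes.get_image("wrist"); T=wristT(im,s)
b=models.outline_of("short",im)
cv2.imwrite("pics/w5.png",im["image"]); print(proj(im,(483,237,80),T))
for d in b:
    v,u=np.nonzero(np.array(d["region"])); print(d["confidence"],u.min(),u.max(),v.min(),v.max())
plan((483,237,45),98)
E
```

```text
[285.50311337 228.35220935]
0.84 243 334 164 266
t 17.85 pos [485.5 234.7 139.8] phi 97.8 -> shift [ 0.0948  0.0027 -0.0022] turn [-0.2  0.1  0. ] n>= 3.0
```

View pics/w5.png

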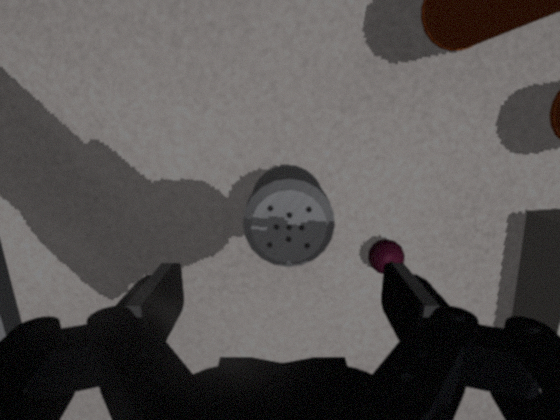

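The short lid is at (288,223), close to the predicted spot and centred between the fingers. Going down.

Request:
play_rows(
  commands="-1 0.01 0.004 -0.005 0 0 0;-1 0.03 0.004 -0.005 0 0 0;-1 0.05 0.004 -0.005 0 0 0;-1 0.07 0.004 -0.005 0 0 0;-1 0.087 0.004 -0.005 0 0 0;-1 0.095 0.004 -0.005 0 0 0;-1 0.095 0.004 -0.005 0 0 0;-1 0.095 0.004 -0.005 0 0 0",
)

```text
t: 18.52
ee_pos: [479.1, 239.4, 44.8]
eef_rot: [-0.108, 1.568, 0.108]
force: [-0.2, 0.3, 0.7]
width: 85.7
```

Request:
play_rows(
  commands="0 0 0 0 0 0 0;0.3 0 0 0 0 0 0;1 0 0 0 0 0 0;1 0 0 0 0 0 0;1 0 0 0 0 0 0;1 0 0 0 0 0 0;1 0 0 0 0 0 0;1 0 0 0 0 0 0",
)

```text
t: 19.18
ee_pos: [479.3, 239.7, 45.9]
eef_rot: [-0.109, 1.566, 0.109]
force: [0.5, -3.0, 7.5]
width: 58.3
```

```bash
python3 - <<'E'
from h import *
s=status.observe();print(s["width"],s["force"])
plan((510,-149,145),98.2)
E
```

```text
58.31269606420183 [ 0.47718435 -2.98897882  7.4821108 ]
t 19.18 pos [479.3 239.7  45.9] phi 97.9 -> shift [-0.0991 -0.3892 -0.023 ] turn [-0.3  0.1  0. ] n>= 10.0
```

Request:
play_rows(
  commands="1 -0.01 0 0 0 0 0;1 -0.03 0 0 0 0 0;1 -0.055 0 0 0 0 0;1 -0.08 0 0 0 0 0;1 -0.095 -0.02 -0.001 0 0 0;1 -0.1 -0.045 -0.003 0 0 0;1 -0.1 -0.075 -0.005 0 0 0;1 -0.1 -0.105 -0.006 0 0 0;1 -0.1 -0.135 -0.008 0 0 0;1 -0.1 -0.165 -0.010 0 0 0",
)

```text
t: 20.02
ee_pos: [491.1, 73.8, 145.2]
eef_rot: [-0.11, 1.567, 0.11]
force: [0.3, -0.6, -3.2]
width: 58.4
```

Request:
play_rows(
  commands="1 0 -0.033 -0.002 0 0 0;1 0 -0.066 -0.004 0 0 0;1 0 -0.099 -0.006 0 0 0;1 0 -0.132 -0.008 0 0 0;1 0 -0.165 -0.010 0 0 0;1 0 -0.19 -0.011 0 0 0;1 0 -0.21 -0.012 0 0 0;1 0 -0.22 -0.013 0 0 0;1 0 -0.224 -0.013 0 0 0;1 0 -0.224 -0.013 0 0 0",
)

```text
t: 20.85
ee_pos: [509.5, -148.6, 144.6]
eef_rot: [-0.108, 1.568, 0.109]
force: [1.1, 0.3, -3.3]
width: 58.4
```

Request:
play_rows(
  commands="1 0.02 0 0 0 0 0;1 0.02 0 0 0 0 0;1 0.02 0 0 0 0 0",
)

```text
t: 21.1
ee_pos: [508.8, -146.5, 123.9]
eef_rot: [-0.11, 1.57, 0.112]
force: [0.1, -0.8, -3.1]
width: 58.5
```

```bash
python3 - <<'E'
from h import *
s=status.observe();print(s["width"],s["force"])
plan((510,-149,62),98.2)
E
```

```text
58.486623890042814 [ 0.05226958 -0.76433567 -3.09111609]
t 21.1 pos [ 508.8 -146.5  123.9] phi 98.1 -> shift [ 0.0619 -0.0027  0.0009] turn [-0.1 -0.1 -0.1] n>= 2.0
```

Request:
play_rows(
  commands="1 0.02 0 0.001 0 0 0;1 0.04 0 0.001 0 0 0;1 0.052 0 0.001 0 0 0;1 0.058 0 0.001 0 0 0;1 0.060 0 0.001 0 0 0;1 0.061 0 0.001 0 0 0;1 0.062 0 0.001 0 0 0;1 0.063 0 0.001 0 0 0;1 0.064 0 0.001 0 0 0;1 0.064 0 0.001 0 0 0",
)

```text
t: 21.93
ee_pos: [510.6, -148.5, 60.6]
eef_rot: [-0.109, 1.568, 0.109]
force: [0.5, -0.1, -1.7]
width: 58.1
```

Request:
play_rows(
  commands="1 0.001 0 0 0 0 0;1 0.002 0 0 0 0 0;1 0.002 0 0 0 0 0",
)

```text
t: 22.18
ee_pos: [511.7, -148.4, 59.9]
eef_rot: [-0.11, 1.565, 0.108]
force: [-0.8, 1.1, 10.9]
width: 58.2
```

Request:
play_rows(
  commands="1 -0.001 0 0 0 0 0;1 -0.001 0 0 0 0 0;0 -0.001 0 0 0 0 0;-0.5 -0.001 0 0 0 0 0;-1 -0.001 0 0 0 0 0;-1 -0.001 0 0 0 0 0;-1 -0.001 0 0 0 0 0;-1 -0.001 0 0 0 0 0",
)

```text
t: 22.85
ee_pos: [510.4, -148.4, 59.1]
eef_rot: [-0.109, 1.568, 0.109]
force: [0.7, 0.0, 0.2]
width: 85.8
```

Request:
play_rows(
  commands="-1 -0.02 0 0 0 0 0;-1 -0.05 0 0 0 0 0;-1 -0.08 0 0 0 0 0;-1 -0.11 0 -0.005 0 0 0;-1 -0.12 -0.02 -0.01 0 0 0;-1 -0.12 -0.06 -0.01 0 0 0;-1 -0.12 -0.10 -0.005 0 0 0;-1 -0.12 -0.13 0 0 0 0;-1 -0.12 -0.14 0 0 0 0;-1 -0.12 -0.14 0 0 0 0",
)

```text
t: 23.68
ee_pos: [529.3, -290.6, 178.5]
eef_rot: [-0.106, 1.569, 0.105]
force: [0.2, -0.9, -0.5]
width: 85.5
```

```bash
python3 - <<'E'
from h import *
s=status.observe();im=eyes.get_image("wrist"); T=wristT(im,s)
cv2.imwrite("pics/w6.png",im["image"]); print(proj(im,(618,-300,94),T))
print([(d["confidence"],np.array(d["point"])*[560,420]) for d in models.boxes_of("pin_knob",im)])
plan((618,-300,140),98.2)
E
```

```text
[253.71950349 326.42783803]
[(0.57, array([252.784, 321.3  ]))]
t 23.78 pos [ 529.6 -286.   178.8] phi 98.0 -> shift [ 0.0387 -0.0262  0.0856] turn [-0.2 -0.  -0.1] n>= 3.0
```

View pics/w6.png

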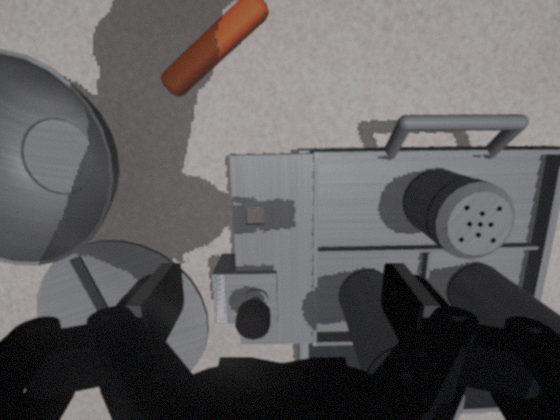

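Short stands in the middle of the front bay, lid at (476,218). The knob at (253,320) is within 6 px of the prediction, and the handle bar's middle is at (463,122).

Request:
play_rows(
  commands="-1 0 -0.010 0.03 0 0 0;-1 0 -0.020 0.06 0 0 0;-1 0 -0.026 0.085 0 0 0;-1 0 -0.026 0.085 0 0 0;-1 0.03 -0.026 0.085 0 0 0;-1 0.06 -0.026 0.085 0 0 0;-1 0.09 -0.026 0.085 0 0 0;-1 0.108 -0.026 0.085 0 0 0;-1 0.113 -0.026 0.085 0 0 0;-1 0.113 -0.026 0.085 0 0 0",
)

```text
t: 24.62
ee_pos: [616.8, -298.7, 65.1]
eef_rot: [-0.109, 1.571, 0.113]
force: [0.7, 0.1, 0.6]
width: 84.9
```

Request:
play_rows(
  commands="0 0 0 0 0 0 0;0.3 0 0 0 0 0 0;1 0 0 0 0 0 0;1 0 0 0 0 0 0;1 0 0 0 0 0 0;1 0 0 0 0 0 0;1 0 0 0 0 0 0;1 0 0 0 0 0 0;1 0 0 0 0 0 0;1 0 0 0 0 0 0",
)

```text
t: 25.45
ee_pos: [618.4, -302.7, 67.9]
eef_rot: [-0.111, 1.566, 0.106]
force: [-0.3, -2.5, 6.0]
width: 26.0
```

Request:
play_rows(
  commands="1 -0.003 0 0 0 0 0;1 -0.007 0 0 0 0 0;1 -0.011 0 0 0 0 0;1 -0.015 0 0 0 0 0;1 -0.019 0 0 0 0 0;1 -0.023 0 0 0 0 0;1 -0.027 0 0 0 0 0;1 -0.030 0 0 0 0 0;1 -0.030 0 0 0 0 0;1 -0.030 0 0 0 0 0",
)

```text
t: 26.28
ee_pos: [618.3, -302.6, 97.0]
eef_rot: [-0.11, 1.566, 0.107]
force: [3.7, -5.6, -0.3]
width: 25.9
```

Request:
play_rows(
  commands="0 0 0 0 0 0 0;-1 0 0 0 0 0 0;-1 0 0 0 0 0 0;-1 0 0 0 0 0 0;-1 0 0 0 0 0 0;-1 -0.03 0 0 0 0 0;-1 -0.06 0 0 0 0 0;-1 -0.09 0 -0.03 0 0 0;-1 -0.10 0 -0.065 0 0 0;-1 -0.10 0 -0.10 0 0 0",
)

```text
t: 27.12
ee_pos: [519.5, -314.9, 199.5]
eef_rot: [-0.113, 1.563, 0.108]
force: [-0.1, -0.7, 0.9]
width: 85.3
```

```bash
python3 - <<'E'
from h import *
s=status.observe();im=eyes.get_image("wrist"); T=wristT(im,s)
cv2.imwrite("pics/w7.png",im["image"]); print("knob up/down proj",proj(im,(617,-301,124),T),proj(im,(617,-301,94),T),"handle",proj(im,(443,-162,66),T))
plan((395,-168,150),98.2)
E
```

```text
knob up/down proj [281.35393474 345.92167981] [281.54292424 323.12452747] handle [480.16392665 138.14660422]
t 27.17 pos [ 510.  -317.5  197.6] phi 97.7 -> shift [ 0.0478  0.1636 -0.0937] turn [-0.5 -0.3  0.1] n>= 5.0
```

View pics/w7.png

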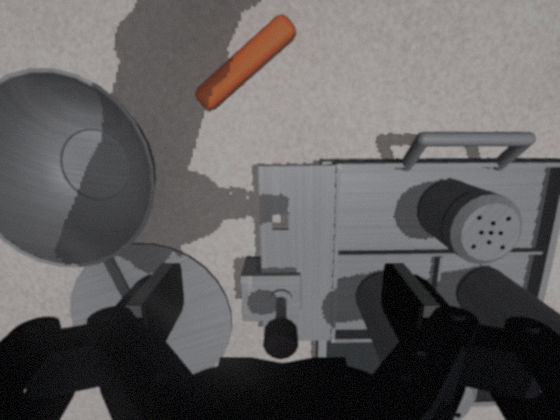

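The knob is raised with its shaft visible at (281,338). The handle bar's middle is at (475,138).

Request:
play_rows(
  commands="0.5 0 0.03 -0.020 0 0 0;1 0 0.06 -0.040 0 0 0;1 0 0.09 -0.060 0 0 0;1 0 0.12 -0.080 0 0 0;1 0.02 0.15 -0.094 0 0 0;1 0.04 0.163 -0.094 0 0 0;1 0.06 0.163 -0.094 0 0 0;1 0.08 0.163 -0.094 0 0 0;1 0.08 0.163 -0.094 0 0 0;1 0.08 0.163 -0.094 0 0 0",
)

```text
t: 28.0
ee_pos: [402.6, -166.1, 116.0]
eef_rot: [-0.109, 1.57, 0.11]
force: [0.6, 0.0, -0.0]
width: 0.0
```

```bash
python3 - <<'E'
from h import *
plan((400,-170,49),98.2)
E
```

```text
t 28.0 pos [ 402.6 -166.1  116. ] phi 98.0 -> shift [ 0.067  -0.0036 -0.0029] turn [-0.2 -0.1 -0.1] n>= 2.0
```

Request:
play_rows(
  commands="1 0.03 -0.004 -0.004 0 0 0;1 0.06 -0.004 -0.004 0 0 0;1 0.067 -0.004 -0.004 0 0 0;1 0.067 -0.004 -0.004 0 0 0;1 0.067 -0.004 0.006 0 0 0;1 0.067 -0.004 0.013 0 0 0;1 0.067 -0.004 0.018 0 0 0;1 0.067 -0.004 0.022 0 0 0;1 0.067 -0.004 0.026 0 0 0;1 0.067 -0.004 0.030 0 0 0",
)

```text
t: 28.83
ee_pos: [432.8, -166.4, 49.6]
eef_rot: [-0.109, 1.569, 0.109]
force: [-2.8, -0.4, 2.3]
width: 0.1
```

Request:
play_rows(
  commands="1 0 0 0.005 0 0 0;1 0 0 0.010 0 0 0;1 0 0 0.016 0 0 0;1 0 0 0.022 0 0 0;1 0 0 0.028 0 0 0;1 0 0 0.034 0 0 0;1 0 0 0.040 0 0 0;1 0 0 0.046 0 0 0;1 0 0 0.051 0 0 0;1 0 0 0.055 0 0 0",
)

```text
t: 29.67
ee_pos: [488.4, -158.3, 49.2]
eef_rot: [-0.109, 1.568, 0.11]
force: [-2.7, 1.5, 0.4]
width: -0.0
```

Request:
play_rows(
  commands="1 0 0 0.003 0 0 0;1 0 0 0.006 0 0 0;1 0 0 0.009 0 0 0;1 0 0 0.011 0 0 0;1 0 0 0.013 0 0 0;1 0 0 0.014 0 0 0;1 0 0 0.015 0 0 0",
)

```text
t: 30.25
ee_pos: [499.5, -157.0, 49.0]
eef_rot: [-0.109, 1.574, 0.109]
force: [-12.0, 1.7, 9.0]
width: -0.1
```

Request:
play_rows(
  commands="1 0 0 0.001 0 0 0;1 0 0 0.002 0 0 0;1 0 0 0.002 0 0 0;1 0 0 0.002 0 0 0",
)

```text
t: 30.58
ee_pos: [499.5, -157.0, 49.0]
eef_rot: [-0.108, 1.577, 0.108]
force: [-15.3, 0.8, 11.6]
width: -0.2
```

Request:
play_rows(
  commands="1 0 0 -0.012 0 0 0;1 0 0 -0.035 0 0 0;1 -0.03 0 -0.045 0 0 0;1 -0.07 0 -0.045 0 0 0;1 -0.11 0 -0.045 0 0 0;1 -0.15 0 -0.045 0 0 0;1 -0.15 -0.03 -0.03 0 0 0;1 -0.15 -0.065 -0.01 0 0 0;1 -0.15 -0.10 0.01 0 0 0;1 -0.15 -0.12 0.025 0 0 0",
)

```text
t: 31.42
ee_pos: [548.0, -277.0, 200.4]
eef_rot: [-0.11, 1.565, 0.103]
force: [0.5, -0.1, 0.0]
width: 0.1
```

Request:
play_rows(
  commands="1 0 0 0 0 0 0;1 0 0 0 0 0 0",
)

```text
t: 31.58
ee_pos: [546.9, -273.3, 198.9]
eef_rot: [-0.108, 1.567, 0.107]
force: [-1.0, 1.0, -0.1]
width: 0.0
```

```bash
python3 - <<'E'
from h import *
s=status.observe();im=eyes.get_image("wrist"); T=wristT(im,s)
cv2.imwrite("pics/w8.png",im["image"]); print("knob up",proj(im,(617,-301,124),T),"handle home",proj(im,(517,-152,66),T))
plan((618,-302,160),98.2)
E
```

```text
knob up [230.38045667 308.72513621] handle home [428.70425753 188.14426979]
t 31.63 pos [ 546.3 -271.9  199.1] phi 97.9 -> shift [ 0.0391 -0.0397  0.0668] turn [-0.3  0.  -0. ] n>= 3.0
```

View pics/w8.png

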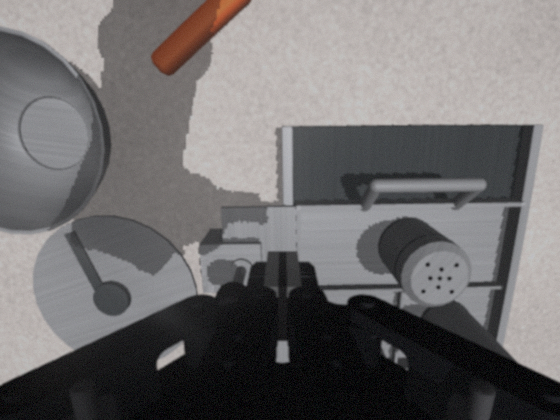

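The tray is home, with the handle at (425,185) against a predicted (428,188), and short is still in place. I now push the pin down.

Request:
play_rows(
  commands="1 0 -0.02 0.033 0 0 0;1 0 -0.040 0.067 0 0 0;1 0 -0.040 0.067 0 0 0;1 0.02 -0.040 0.067 0 0 0;1 0.04 -0.040 0.067 0 0 0;1 0.055 -0.040 0.067 0 0 0;1 0.060 -0.040 0.067 0 0 0;1 0.060 -0.040 0.067 0 0 0",
)

```text
t: 32.3
ee_pos: [617.0, -300.9, 138.4]
eef_rot: [-0.109, 1.57, 0.111]
force: [0.1, -0.5, -0.3]
width: -0.2
```

```bash
python3 - <<'E'
from h import *
plan((618,-302,94),98.2)
E
```

```text
t 32.3 pos [ 617.  -300.9  138.4] phi 98.0 -> shift [ 0.0444 -0.0013  0.0009] turn [-0.2 -0.1 -0.1] n>= 2.0
```

Request:
play_rows(
  commands="1 0.006 0 0 0 0 0;1 0.011 0 0 0 0 0;1 0.016 0 0 0 0 0;1 0.020 0 0 0 0 0;1 0.024 0 0 0 0 0;1 0.028 0 0 0 0 0;1 0.032 0 0 0 0 0;1 0.036 0 0 0 0 0;1 0.039 0 0 0 0 0;1 0.041 0 0 0 0 0",
)

```text
t: 33.13
ee_pos: [618.2, -302.1, 98.0]
eef_rot: [-0.109, 1.567, 0.109]
force: [1.8, -0.0, 4.4]
width: 0.2
```

Request:
play_rows(
  commands="1 0.002 0 0 0 0 0;1 0.003 0 0 0 0 0;1 0.004 0 0 0 0 0;1 0.004 0 0 0 0 0",
)

```text
t: 33.47
ee_pos: [618.1, -302.1, 94.2]
eef_rot: [-0.109, 1.568, 0.109]
force: [1.4, 0.1, 2.8]
width: -0.2
```

Request:
play_rows(
  commands="1 0.001 0 0 0 0 0;1 0.002 0 0 0 0 0;1 0.003 0 0 0 0 0;1 0.004 0 0 0 0 0;1 0.004 0 0 0 0 0",
)

```text
t: 33.88
ee_pos: [618.4, -302.2, 93.9]
eef_rot: [-0.11, 1.566, 0.108]
force: [-5.6, 2.9, 25.0]
width: 0.5
```

Bottomed out at z ≈ 94 (fully down) with 25 N. Retreat and check.

Request:
play_rows(
  commands="1 -0.01 0 0 0 0 0;1 -0.04 0 0 0 0 0;1 -0.08 0 0 0 0 0;1 -0.12 0 0 0 0 0;1 -0.14 0 -0.03 0 0 0;1 -0.14 0 -0.07 0 0 0;1 -0.14 0 -0.11 0 0 0;1 -0.14 0 -0.13 0 0 0;1 -0.14 0 -0.13 0 0 0;1 -0.14 0 -0.13 0 0 0",
)

```text
t: 34.72
ee_pos: [487.3, -320.6, 230.2]
eef_rot: [-0.107, 1.57, 0.108]
force: [-1.1, 0.2, 0.0]
width: 0.0
```

```bash
python3 - <<'E'
from h import *
s=status.observe();im=eyes.get_image("wrist"); T=wristT(im,s); print(s["t"],s["force"].round(1))
f=lambda l,im:[(round(d["confidence"],2),(np.array(d["point"])*[560,420]).round()) for d in models.boxes_of(l,im)[:3]]
print("knob",f("pin_knob",im),"dn/up",proj(im,(618,-301,94),T),proj(im,(618,-301,124),T)); print("handle",f("handle",im),proj(im,(517,-152,62),T))
sc=eyes.get_image("scene"); e=np.array([73.,10.6,0])
print("tall",f("tall_a",sc),"exp",[proj(sc,np.array(p)+e,None) for p in ((613,-190,89),(597,-83,89))]); print("short",f("short",sc),proj(sc,np.array((511,-148,54))+e))
print("knob",f("pin_knob",sc),"dn/up",proj(sc,(618,-301,82)),proj(sc,(618,-301,112)))
E
```

```text
34.7167 [-1.1  0.2  0. ]
knob [(0.37, array([283., 344.]))] dn/up [282.73019578 336.14827362] [282.80034174 357.00128879]
handle [(0.82, array([448., 272.]))] [444.23974099 246.46034909]
tall [(0.88, array([157., 242.])), (0.75, array([385., 177.])), (0.67, array([202., 236.]))] exp [array([157.45593959, 241.75054818]), array([203.39977371, 235.85521666])]
short [(0.61, array([182., 231.]))] [181.39768701 228.50816469]
knob [(0.74, array([156., 240.])), (0.65, array([112., 227.]))] dn/up [112.2760449  229.82964011] [109.9160254  219.81182396]
```

Scene positions of the canisters match. The knob reading is slightly high, so I re-measure it by its dark blob.

```bash
python3 - <<'E'
from h import *
def blob(img,c,r=22,th=38):
    x,y=int(c[0]),int(c[1]); g=img[y-r:y+r,x-r:x+r].max(2); m=(g<th).astype(np.uint8)
    n,_,st,ce=cv2.connectedComponentsWithStats(m); o=np.argsort(-st[1:,4])[:2]+1
    return [(st[i].tolist(),(ce[i]+[x-r,y-r]).round(1)) for i in o]
sc=eyes.get_image("scene")
print("now",blob(sc["image"],(112,228),14,45))
a=cv2.imread("pics/scene0.png"); a=cv2.resize(a,(560,420)); print("start(down)",blob(a,(113,230),14,45))
a=cv2.imread("pics/s4.png"); print("s4(down)",blob(a,(113,230),14,45))
s=status.observe();im=eyes.get_image("wrist"); T=wristT(im,s)
print("wrist",blob(im["image"],(283,340),25,38),proj(im,(618,-301,94),T),s["ee_pos"])
tp=eyes.get_image("top"); print("handle home?",[(d["confidence"],np.array(d["point"])*[560,420]) for d in models.boxes_of("handle",tp)],proj(tp,(517,-152,60)))
E
```

```text
now [([9, 17, 1, 1, 1], array([107., 231.]))]
start(down) []
s4(down) []
wrist [([0, 0, 50, 50, 2232], array([282.5, 337.9]))] [281.55086963 333.92084067] [ 489.68262984 -319.63040674  229.88307973]
handle home? [(0.69, array([377.104, 179.382])), (0.41, array([104.72 , 219.702]))] [371.74032363 218.08359691]
```

```bash
python3 - <<'E'
from h import *
sc=eyes.get_image("scene")["image"]; a=cv2.imread("pics/s4.png")
for n,i in (("s4",a),("now",sc)):
    print(n); print(i[216:246:1,106:120].mean(2).astype(int).min(1).tolist())
t=a[222:238,104:121]; r=cv2.matchTemplate(sc[205:255,90:135],t,cv2.TM_CCOEFF_NORMED); print(cv2.minMaxLoc(r),"same=(14,17)")
s=status.observe();im=eyes.get_image("wrist"); T=wristT(im,s); g=im["image"]
print(g[300:380:2,276:290].mean(2).mean(1).astype(int).tolist(), proj(im,(618,-301,94),T),proj(im,(618,-301,124),T))
E
```

```text
s4
[70, 90, 157, 172, 154, 141, 142, 142, 93, 50, 48, 57, 52, 50, 49, 51, 50, 50, 51, 52, 55, 73, 72, 73, 79, 94, 76, 81, 98, 105]
now
[64, 85, 155, 169, 168, 168, 169, 169, 103, 47, 44, 49, 43, 42, 43, 43, 45, 47, 46, 44, 50, 70, 66, 69, 74, 90, 73, 79, 93, 100]
(-0.535492479801178, 0.9035510420799255, (20, 5), (14, 17)) same=(14,17)
[25, 24, 22, 23, 22, 20, 23, 21, 19, 20, 17, 22, 20, 20, 18, 18, 20, 17, 17, 16, 20, 23, 73, 108, 115, 104, 86, 84, 84, 67, 43, 46, 11, 7, 9, 6, 8, 11, 10, 11] [281.95072558 334.12209501] [281.94196327 354.86121469]
```

The knob's pixel profile is identical to its pinned-down state at the start. The tray hit its stop and the canisters are in place, so I hand in.

```bash
python3 -c "
from rig import ticket; print(ticket.finish_job())"
```

```text
the job is handed in; nothing more can be done
None
```

The tray is loaded, pushed home and locked, and I handed the job in at about 35 s of the 72 s allowed. The hand-in gave no verdict.

I put one tall canister in the right back bay, the other in the left, then the short one in the front bay. I lowered each to light contact before releasing. After that I pulled the pin up about 29 mm, pushed the tray by its handle until it stopped, and pressed the pin down until it bottomed out at 25 N.

**Last checks that agreed:**
- **Canisters:** in the final scene view all three are within about 3 px of where they should be with the tray home.
- **Pin:** the knob appears at exactly the same pixel rows as when it was down at the start. The fingertip stopped at 93.9 mm against an expected 94 mm.
- **Tray:** it stopped moving with about 15 N on the handle. The handle was within 4 px of its expected home position in the close-up view.
- **Contact:** the gripper was clear of everything with no force on it.

**Checks that disagreed or went unmeasured:**
- **Knob reading:** the trained network first placed the knob a few pixels high, which would mean a partly raised pin. The pixel comparison did not bear that out.
- **Handle reading:** the network's handle position was off by about 26 px in the last wrist view and 39 px in the last top view. It looked as if it was taking in the tray body, so I relied on the stop and the close-up instead.
- **Vegetables and tub:** I saw no sign of them moving, but I did not re-measure their positions at the end.

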